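# Load a film roll on the bench dispenser and lock its cap

### The job

Load the bench dispenser: slide the roll with the wide core over the upright spindle so that it stands on the sprung platform, then fit the slotted cap over the spindle's hammer head, push it down against the spring and give it a quarter turn, so that it stays locked under the head when you let go. The roll with the narrow core does not fit: leave it standing where it is.

Things in the scene. Friction and masses are not known exactly. Their poses are not given: they have to be found in the camera images.
- dispenser: Fixed grey square base, 150 x 150 mm, 20 mm high, of the dispenser; origin at its centre on the table; place and yaw vary. On its z axis stands a steel spindle: post 30 mm in diameter up to 105 mm above the table, then a neck 10 mm thick, then the hammer head.
- spindle_head (a point): Centre of the hammer head, a steel bar lying across the top of the spindle: 30 mm long (x), 10 mm wide (y), 8 mm thick (z, up). Centre 127 mm above the table, underside 123 mm. With the roll resting on the platform the head stands 11 mm out of the roll's top, so it comes up between the fingers.
- platform (a joint): Black round platform, 76 mm in diameter, on a spring around the post. Value: m pressed down; 0 at rest, its top 40 mm above the table (also with roll and cap merely lying on it), 0.015 fully down. Spring 7 N at first, plus 0.7 N per mm. Reads about 0.005 when the cap is locked; while turning the cap press to 0.008 to 0.012, so that its plate clears the head.
- wide_roll_center (a point): Centre (half-way up, on the axis z) of the wide-core roll of white film to be loaded: 62 mm in diameter, 80 mm tall, standing upright; bore 38 mm right through, lined with cardboard; about 0.28 kg. Standing on the platform, its top is 120 mm above the table.
- narrow_roll_center (a point): Centre (half-way up) of the other roll of white film: same outside, 62 mm in diameter and 80 mm tall, but bore only 20 mm, too small for the spindle. It stands upright on the table. The two rolls and the cap exchange places from run to run.
- cap_center (a point): Centre of the loose aluminium cap, half-way up its 42 mm, lying plate down; 0.13 kg. Plate 90 (x) x 64 (y) x 8 mm (z), its underside 21 mm below this point. On it stand two ribs along x, 70 mm long, 7 mm thick, 34 mm high, 36 mm apart inside and 50 mm over their outsides (y): grip them across the outsides, from above.
- cap_slot (a point): Centre of the slot in the cap's plate, on the plate's underside (21 mm below the cap's centre). The slot goes right through, 36 mm long along x, 15 mm wide along y. The hammer head passes it only when both lie the same way (either way round) and then stands between the ribs; after a quarter turn of the pushed-down cap, either way, it bars the slot.
Not all that is in view belongs to the job. Leave any green or yellow look-alike of the part that bears cap_center alone.

How it is judged:
By the outcome, as a careful person would: the job done as asked, in the order asked, and still so for the second after the job is handed in, with the robot touching nothing.
It also fails if it takes over 72 s, if anything falls off the work surface, if the arm or the gripper's body presses on something with over 40 N, if the wrist force passes 120 N, or if a joint passes its speed limit or range.

### The arm

A 6-joint arm with a two-finger parallel gripper is mounted at the origin on the work surface. World frame = base frame: x ahead of the robot, y to its left, z up, the work surface at z = 0. Lengths are in mm, angles in rad, forces in N, time in s.
With the tool pointing down it reaches from about 350 to 875 mm from the base axis. Payload 4.2 kg.
Tool frame: the origin (TCP) lies midway between the tips of the shut fingers; the grasp point (between the pads) lies 19 mm behind it; z points along the fingers, y is the direction in which the jaws open and shut (so a half turn about z gives the same grasp; the last joint's range is limited). The gripper opens to 85 mm and grips with 20 to 120 N. Pads are 22 mm wide; open, the fingers measure 114 mm over their backs; the gripper's body (76 mm by 85 mm) begins 54 mm behind the grasp point. The pads swing forward as they close: fully open they stand 13 mm farther back than shut.
Start: joints at [-1.047, 0.385, 0.008, 0, -1.194, -0.259], TCP at [163.589, -603.19, 231.312] pointing down, gripper open.
Joint ranges: [-3.14, 3.14], [-1.21, 2.06], [-1.07, 1.41], [-3.16, 2.05], [-2.99, -0.16], [-3.1, 3.1]. Speed limits (rad/s): [2.79, 2.79, 3.14, 3.14, 3.14, 3.14].

### API

Orientations are given as a unit quaternion [x, y, z, w].
In Python, from bench import arm gives the robot as it stands.
- The arm moves only by the tool send_rows, never from a script. Its arguments are lists of equal length, an entry for each row: "translation": the shift along the tool's x, y, z in mm, a list of three; "dr": the turn, a rotation vector about the tool's x, y, z in degrees, a list of three; "grip": the finger opening in mm, from 0 to 85.4. In form: {"translation": [[dx, dy, dz], ...], "dr": [[ax, ay, az], ...], "grip": [grip, ...]}. A call has exactly 5 rows; each row shifts and turns the commanded pose from where the row before left it, along the tool's axes as they then stand; what a row does not reach is not made up. A row lasts 1/8 s, in which the tool goes at most 62.5 mm and 10.7 degrees, less where a joint would pass 70% of its speed; a pose out of reach is approached as far as the arm can. A call with a gripper value outside its range is refused whole. The fingers move at their own pace and stop on an object; the grip force is fixed at half the most. Time passes only in rows, so rows that do not move let the fingers close, or fill a call up. It gives the time, the measured TCP pose, the force and the opening at its end, in the units of the state.
- arm.read_state(): the state, without advancing time (a new reading comes with each control period).
- arm.get_image(name): name is "scene" or "top" or "wrist"; returns the picture (420x560x3 uint8, red, green, blue); there is no depth.
- arm.camera_info(name): a dict with "fx", "fy", "cx", "cy" (pixels), "cam_to_world" (4x4, takes a point from camera to world coordinates). Camera axes: x right, y down, z forward; pixel columns grow to the right and rows downward; lengths in mm; the calibration is good to about 2 mm. A picture is of the moment at which its call begins: read the wrist's pose just before it. camera_info takes no time and is no camera call; for the wrist camera it gives the pose at the moment of the call.
- arm.job_done(): hands the job in, once; it reports no verdict.
Trained networks look in the newest picture that a camera, given by its name, has taken for a name from the list of things; names that differ only in an ending like _2 or _b are one class to them, and where a whole thing is asked for, a point or a joint stands for the part that bears it (a point fixed in the world has none). Each returns a list of dicts, best first, with "confidence" (0 to 1); they miss things now and then, are a little off and sometimes report something else, mostly with a low value. They report only what shows in the picture. A call takes as long as a camera call. They do not tell look-alikes from the thing itself.
- arm.search_frame(thing, camera): "xyz" ([x, y, z] in mm, in world coordinates, good to about 4 mm: the middle of the surface that is visible of it).
- arm.place_of(thing, camera): "xyz" ([x, y, z] in mm, in world coordinates, good to about 4 mm: a listed point, or the origin of a listed thing).
The state is a dict: "clock": time; "joints": joint angles; "joint_vel": joint speeds; "joint_efforts": joint torques, N m; "position": TCP position; "ee_rot": TCP orientation; "contact_force": force on the tool from outside, world axes, zero at the start; "wrist_torque": the same for the moment, N m; "gripper_width": finger opening in mm.
Only numpy, scipy, OpenCV 4.12 (cv2) and the standard library are available. Lean on these libraries where they do the work, as an engineer would, in place of code of your own. Each camera call takes 0.05 s, during which the arm holds its last target.

## Working session

There is one attempt and no reset: what is moved stays moved. The work goes in short steps, Python scripts to look and compute and a tool call to move; the robot and the scene stay as the last step left them, time stands still between calls to the robot, and variables do not carry over. Pictures are saved under pics/ and viewed, and the job is handed in when it is done.

Besides the shell and the picture viewer there is one more tool, called as name(argument=value, ...) on one line, values as JSON. send_rows: Moves the arm, as the interface text tells. Its arguments: {"type":"object","properties":{"translation":{"type":"array"},"dr":{"type":"array"},"grip":{"type":"array"}},"required":["translation","dr","grip"]}

```bash
ls; mkdir -p pics
cat > h.py <<'E'
import numpy as np, cv2
from bench import arm
def save(n,f):
    im=arm.get_image(n); cv2.imwrite('pics/'+f,im[:,:,::-1]); return im
E
python3 - <<'E'
from h import *
s=arm.read_state();print(s)
for c in ['scene','top']:
    save(c,c+'0.png')
    i=arm.camera_info(c);print(c,i)
    for t in ['dispenser','spindle_head','wide_roll_center','narrow_roll_center','cap_center','cap_slot']:
        print(t,[(np.round(d['xyz']),round(d['confidence'],2)) for d in arm.place_of(t,c)])
print(arm.read_state()['clock'])
E
```

```text
pics
{'clock': 0.0, 'joints': array([-1.04740874e+00,  3.85558619e-01,  6.65105414e-03, -5.12489815e-04,
       -1.19403786e+00, -2.58583014e-01]), 'joint_vel': array([ 0.00045451, -0.00021716, -0.00092928, -0.00035535,  0.00048181,
        0.00160886]), 'joint_efforts': array([ 1.70735329e-03, -3.92288733e+01,  1.88400882e+01,  4.18613702e+00,
       -4.66529615e-03,  9.03288793e-06]), 'position': array([ 163.43332407, -602.64600872,  230.22823226]), 'ee_rot': array([-1.31921998e-01,  9.91259489e-01,  1.08422382e-03, -1.89312904e-04]), 'contact_force': array([-0.31549932, -0.20237891,  0.28364446]), 'wrist_torque': array([ 0.00715816, -0.02729595,  0.00305854]), 'gripper_width': 85.51107824541243}
scene {'fx': 452.1120443001522, 'fy': 452.1120443001522, 'cx': 287.6520938655883, 'cy': 207.77645459926217, 'cam_to_world': array([[-6.52782056e-01,  5.40313859e-01, -5.30976950e-01,
         1.08499944e+03],
       [ 7.57411823e-01,  4.78689690e-01, -4.44053500e-01,
         5.21925299e+02],
       [ 1.42449315e-02, -6.92038376e-01, -7.21720145e-01,
         8.74173372e+02],
       [ 0.00
[... 893 characters left out ...]
e-02, -1.06085252e-01, -9.93730635e-01,
         1.10884615e+03],
       [ 0.00000000e+00,  0.00000000e+00,  0.00000000e+00,
         1.00000000e+00]])}
dispenser [(array([596., -57.,  -2.]), 0.91), (array([594., -60., 128.]), 0.44)]
spindle_head [(array([593., -66., 131.]), 0.8), (array([ 550., -282.,   38.]), 0.15)]
wide_roll_center [(array([ 548., -281.,   41.]), 0.56)]
narrow_roll_center [(array([661., 262.,  41.]), 0.72)]
cap_center [(array([472., 136.,  22.]), 0.75), (array([344., 430.,  19.]), 0.69), (array([360., 277.,  20.]), 0.6)]
cap_slot [(array([491., 270.,   2.]), 0.88), (array([340., 430.,   0.]), 0.85), (array([360., 275.,  -1.]), 0.73), (array([470., 128.,   2.]), 0.61)]
0.7
```

View pics/scene0.png

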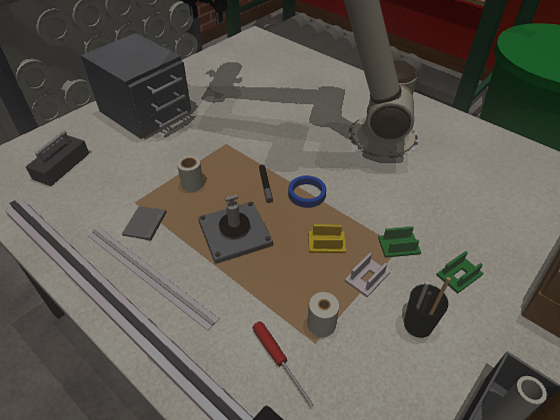

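View pics/top0.png

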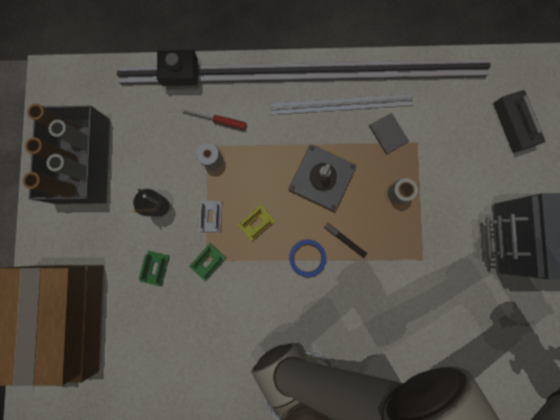

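Run:
```python
import cv2,numpy as np
s=cv2.imread('pics/scene0.png');t=cv2.imread('pics/top0.png')
from h import *
def proj(c,p):
    i=arm.camera_info(c);T=np.linalg.inv(i['cam_to_world']);q=T@np.r_[p,1]
    return np.array([i['fx']*q[0]/q[2]+i['cx'],i['fy']*q[1]/q[2]+i['cy']])
for n,p in dict(wide=[548,-280,80],narrow=[658,260,80],capA=[358,275,20],capB=[471,135,20],capC=[489,269,20],capD=[341,430,20],head=[596,-61,127]).items():
    print(n,proj('scene',p).round(),proj('top',p).round())
def crop(im,u,v,r,z):
    return cv2.resize(im[max(0,v-r):v+r,max(0,u-r):u+r],(z,z),interpolation=cv2.INTER_CUBIC)
cs=[crop(t,*[int(x) for x in proj('top',p)],32,260) for p in ([548,-280,80],[658,260,80],[596,-61,127],[358,275,20],[471,135,20],[489,269,20])]
cv2.imwrite('pics/crop1.png',np.vstack([np.hstack(cs[:3]),np.hstack(cs[3:])]))
```

```text
wide [188. 161.] [407. 190.]
narrow [322. 303.] [208. 152.]
capA [400. 240.] [206. 261.]
capB [326. 238.] [255. 221.]
capC [368. 272.] [209. 215.]
capD [461. 270.] [152. 267.]
head [231. 197.] [327. 170.]
```

View pics/crop1.png

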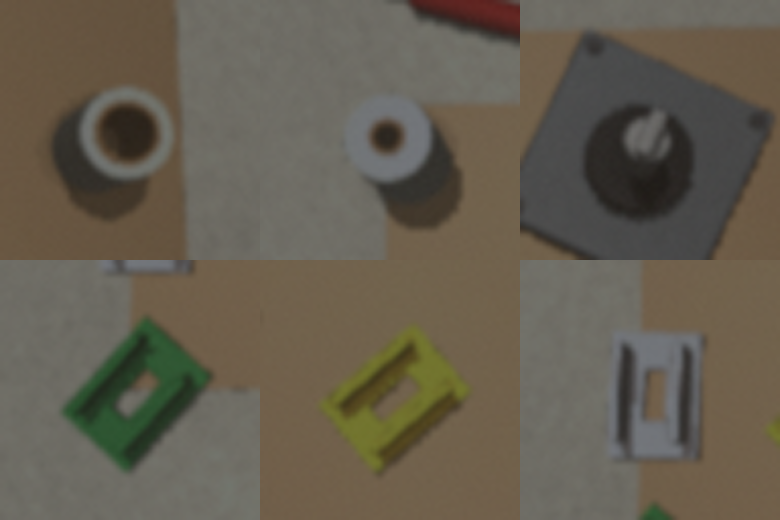

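Rolls in the top view: the wide core is at (405,190) and the narrow core at (208,155). The bore sizes in the crop make this clear. There are four cap candidates: aluminium (210,216), yellow (256,222), green (207,261) and green (152,267). Only the grey one at about (489,269) mm is bare aluminium, so that is the cap. Next I'll write the helpers and look with the wrist camera.

```bash
cat >> h.py <<'E'
from scipy.spatial.transform import Rotation as Ro
def proj(c,p,i=None):
    i=i or arm.camera_info(c);T=np.linalg.inv(i['cam_to_world']);q=T@np.r_[p,1]
    return np.array([i['fx']*q[0]/q[2]+i['cx'],i['fy']*q[1]/q[2]+i['cy']])
def back(i,uv,z):
    M=i['cam_to_world'];d=M[:3,:3]@np.array([(uv[0]-i['cx'])/i['fx'],(uv[1]-i['cy'])/i['fy'],1]);o=M[:3,3]
    return o+d*(z-o[2])/d[2]
def goal(p,psi=None,s=None):
    """tool-frame shift & rotation to reach TCP p, tool-y yaw psi(deg, mod 180), pointing down"""
    s=s or arm.read_state();R=Ro.from_quat(s['ee_rot']);M=R.as_matrix()
    cur=np.degrees(np.arctan2(M[1,1],M[0,1]))
    if psi is None: psi=cur
    d=(psi-cur+90)%180-90;psi=np.radians(cur+d)
    y=np.array([np.cos(psi),np.sin(psi),0]);z=np.array([0,0,-1.]);x=np.cross(y,z)
    dr=np.degrees((R.inv()*Ro.from_matrix(np.c_[x,y,z])).as_rotvec())
    sh=M.T@(np.array(p)-s['position'])
    print('pos',s['position'].round(1),'yaw',cur.round(1),'q6',s['joints'][5].round(2),'shift(tool)',sh.round(1),'dr',dr.round(1),'t',s['clock'],'grip',round(s['gripper_width'],1))
E
python3 - <<'E'
from h import *
i=arm.camera_info('wrist');s=arm.read_state()
M=Ro.from_quat(s['ee_rot']).as_matrix();C=i['cam_to_world']
print('cam in tool',(M.T@(C[:3,3]-s['position'])).round(1)); print((M.T@C[:3,:3]).round(2),i['fx'],i['cx'],i['cy'])
goal([548,-200,280])
E
```

```text
cam in tool [  67.5   -1.1 -141.4]
[[ 0.   -0.96 -0.27]
 [ 1.    0.    0.  ]
 [-0.   -0.27  0.96]] 352.39974222352276 288.1406633791349 210.30084768365825
pos [ 163.6 -603.2  231.3] yaw 105.2 q6 -0.26 shift(tool) [-476.5  288.5  -48.7] dr [-0.  0.  0.] t 0.7 grip 85.5
```

send_rows(translation=[[-47,28,-5],[-47,29,-5],[-48,29,-5],[-48,29,-5],[-48,29,-5]], dr=[[0,0,0],[0,0,0],[0,0,0],[0,0,0],[0,0,0]], grip=[85,85,85,85,85])

```text
clock: 1.32
position: [356.7, -400.5, 256.8]
ee_rot: [-0.132, 0.991, -0.0, 0.0]
contact_force: [0.5, -0.0, -0.2]
gripper_width: 84.9
```

send_rows(translation=[[-48,29,-5],[-48,29,-5],[-48,29,-5],[-48,29,-5],[-47,29,-5]], dr=[[0,0,0],[0,0,0],[0,0,0],[0,0,0],[0,0,0]], grip=[85,85,85,85,85])

```text
clock: 1.95
position: [549.4, -197.9, 281.8]
ee_rot: [-0.132, 0.991, -0.0, 0.0]
contact_force: [1.2, -0.9, 0.0]
gripper_width: 84.8
```

Run:
```python
from h import *
goal([548,-200,280])
i=arm.camera_info('wrist');save('wrist','w1.png')
for t in ['wide_roll_center','spindle_head','dispenser']:
    print(t,[(np.round(d['xyz'],1),round(d['confidence'],2)) for d in arm.place_of(t,'wrist')])
for p in ([548,-280,80],[596,-60,131],[596,-60,20]): print(proj('wrist',p).round())
```

```text
pos [ 549.4 -197.9  281.8] yaw 105.2 q6 -1.24 shift(tool) [ 1.9 -1.7  1.8] dr [-0.  0.  0.] t 1.95 grip 84.8
wide_roll_center [(array([ 551.5, -277. ,   37.9]), 0.95), (array([592.8, -60.9, 124.9]), 0.43)]
spindle_head [(array([596.3, -62.4, 124.5]), 0.82)]
dispenser [(array([ 5.99e+02, -5.69e+01, -1.00e-01]), 0.59)]
[208. 161.]
[422. 284.]
[388. 241.]
```

View pics/w1.png

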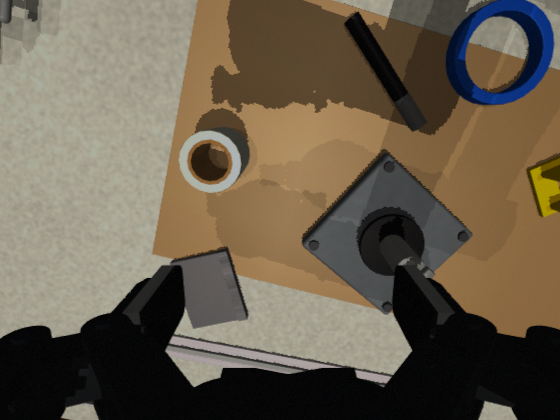

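The wide-core roll's top is at (211,161). The base centre is at (388,241) and the head at about (415,268), partly hidden by the finger.

Run:
```python
from h import *
i=arm.camera_info('wrist');im=cv2.imread('pics/w1.png')
hsv=cv2.cvtColor(im,cv2.COLOR_BGR2HSV)
m=((hsv[:,:,1]<50)&(hsv[:,:,2]>120)).astype(np.uint8)
m[:, :165]=0;m[:120]=0;m[200:]=0;m[:,250:]=0
n,l,st,ce=cv2.connectedComponentsWithStats(m)
k=1+np.argmax(st[1:,4]);print(st[k],ce[k])
cs,_=cv2.findContours((l==k).astype(np.uint8),cv2.RETR_EXTERNAL,cv2.CHAIN_APPROX_NONE)
c=max(cs,key=len);hull=cv2.convexHull(c);e=cv2.fitEllipse(c);print(e)
print('outer',back(i,e[0],80).round(1))
P=np.array([back(i,p[0],80)[:2] for p in hull]);(x,y),r=cv2.minEnclosingCircle(P.astype(np.float32));print(x,y,r)
for z in(80,):print(np.ptp(P,axis=0))
# base holes
for uv in [(390,165),(463,236),(388,307),(314,244)]: print(back(i,uv,20).round(1))
C=[back(i,uv,20)[:2] for uv in [(388,151),(471,236),(387,313),(303,240)]];print(np.round(C,1),np.mean(C,0))
for a,b in zip(C,C[1:]+C[:1]):d=b-a;print(np.hypot(*d).round(1),np.degrees(np.arctan2(d[1],d[0])).round(1))
```

```text
[ 179  131   62   62 1389] [210.02087833 160.49892009]
((209.64210510253906, 161.15174865722656), (58.758724212646484, 62.9119987487793), 135.16281127929688)
outer [ 547.7 -278.7   80. ]
548.3308715820312 -278.5556945800781 30.167165756225586
[59.40576403 59.87661413]
[508.4 -89.5  20. ]
[566.2  24.9  20. ]
[681.3 -30.   20. ]
[ 623.9 -146.    20. ]
[[ 494.   -97.1]
 [ 563.6   34.2]
 [ 689.8  -28.3]
 [ 622.5 -160.3]] [592.49052432 -62.90048851]
148.6 62.1
140.8 -26.4
148.2 -117.0
143.2 153.8
```

Run:
```python
from h import *
goal([548.3,-278.6,38])
```

```text
pos [ 548.7 -198.5  281. ] yaw 105.3 q6 -1.23 shift(tool) [ 21.4 -77.2 243. ] dr [ 0. -0.  0.] t 2.15 grip 85.2
```

send_rows(translation=[[5,-19,10],[6,-19,20],[5,-19,30],[5,-20,40],[0,0,20]], dr=[[0,0,0],[0,0,0],[0,0,0],[0,0,0],[0,0,0]], grip=[85,85,85,85,85])

```text
clock: 2.78
position: [545.2, -282.2, 158.0]
ee_rot: [-0.13, 0.992, 0.001, -0.002]
contact_force: [0.1, 0.1, 0.2]
gripper_width: 84.7
```

Run:
```python
from h import *
goal([548.3,-278.6,38])
i=arm.camera_info('wrist');save('wrist','w2.png')
print([(np.round(d['xyz'],1),round(d['confidence'],2)) for d in arm.place_of('wide_roll_center','wrist')])
print(proj('wrist',[548.3,-278.6,80]))
```

```text
pos [ 545.2 -282.2  158. ] yaw 104.9 q6 -1.1 shift(tool) [ -4.4   2.4 120. ] dr [ 0.1 -0.2  0. ] t 2.775 grip 84.7
[(array([ 550.7, -275.6,   42.5]), 0.83)]
[291.19631979 226.79018903]
```

View pics/w2.png

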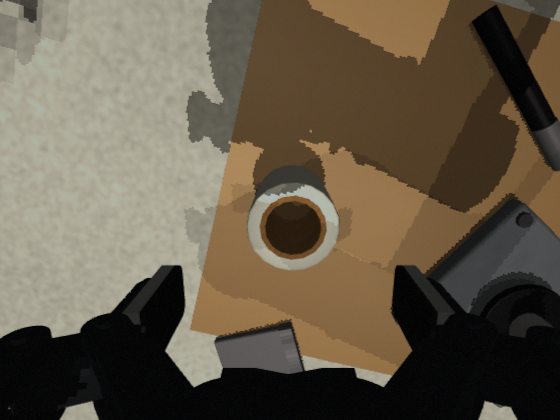

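The roll's top is at (293,227), within 2 px of where I predicted. Moving down to it.

send_rows(translation=[[-4,3,20],[0,0,30],[0,0,30],[0,0,30],[0,0,10]], dr=[[0,0,0],[0,0,0],[0,0,0],[0,0,0],[0,0,0]], grip=[85,85,85,85,85])

```text
clock: 3.5
position: [550.2, -276.1, 40.5]
ee_rot: [-0.131, 0.991, 0.0, -0.001]
contact_force: [0.8, -0.6, 1.0]
gripper_width: 85.4
```

send_rows(translation=[[0,0,0],[0,0,0],[0,0,0],[0,0,0],[0,0,0]], dr=[[0,0,0],[0,0,0],[0,0,0],[0,0,0],[0,0,0]], grip=[60,55,50,50,50])

```text
clock: 4.12
position: [552.5, -275.8, 43.1]
ee_rot: [-0.132, 0.991, -0.001, 0.001]
contact_force: [-0.4, -0.6, 6.2]
gripper_width: 61.5
```

Run:
```python
from h import *
s=arm.read_state();print(s['contact_force'],s['gripper_width'])
goal([548.3,-278.6,170])
```

```text
[-0.36280336 -0.5852932   6.23673925] 61.52639069236086
pos [ 552.5 -275.8   43.1] yaw 105.2 q6 -1.11 shift(tool) [   4.4   -1.8 -126.9] dr [-0.1  0.1  0. ] t 4.125 grip 61.5
```

send_rows(translation=[[0,0,-10],[0,0,-30],[0,0,-40],[0,0,-40],[0,0,-40]], dr=[[0,0,0],[0,0,0],[0,0,0],[0,0,0],[0,0,0]], grip=[50,50,50,50,50])

```text
clock: 4.75
position: [550.4, -274.7, 201.9]
ee_rot: [-0.132, 0.991, 0.001, -0.001]
contact_force: [-0.1, 0.4, -2.2]
gripper_width: 61.5
```

Run:
```python
from h import *
s=arm.read_state();print(s['contact_force'],s['gripper_width'])
goal([595,-61,205])
i=arm.camera_info('wrist');save('wrist','w3.png')
print(proj('wrist',[595,-61,131]))
```

```text
[-0.05898363  0.39602544 -2.21125055] 61.4864823356872
pos [ 550.4 -274.7  201.9] yaw 105.2 q6 -1.11 shift(tool) [-98.9 194.6  -2.8] dr [ 0.1 -0.1  0. ] t 4.75 grip 61.5
[561.98802282 348.25757502]
```

View pics/w3.png

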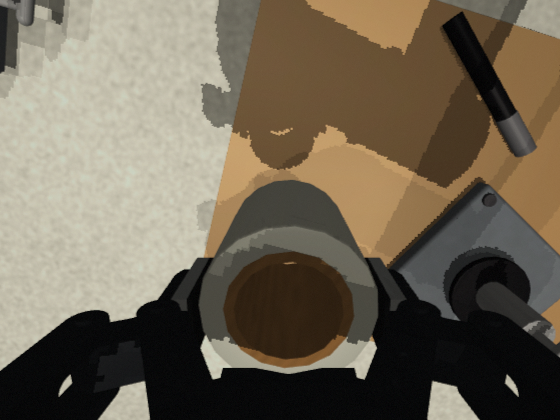

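send_rows(translation=[[-30,30,-4],[-40,42,-4],[-42,45,-4],[-40,42,0],[-36,36,0]], dr=[[0,0,0],[0,0,0],[0,0,0],[0,0,0],[0,0,0]], grip=[50,50,50,50,50])

```text
clock: 5.42
position: [681.7, -35.5, 212.3]
ee_rot: [-0.132, 0.991, 0.0, -0.001]
contact_force: [1.3, -0.7, -2.7]
gripper_width: 61.3
```

Run:
```python
from h import *
arm.get_image('wrist')
goal([595,-61,205])
i=arm.camera_info('wrist');save('wrist','w4.png')
import pickle;pickle.dump((i,arm.read_state()),open('w4.pkl','wb'))
print(proj('wrist',[595,-61,131]))
for t in ['spindle_head','dispenser']:
    print(t,[(np.round(d['xyz'],1),round(d['confidence'],2)) for d in arm.place_of(t,'wrist')])
```

```text
pos [684.8 -30.3 211.4] yaw 105.5 q6 -1.49 shift(tool) [94.8 -5.7  6.3] dr [ 0.1  0.1 -0. ] t 5.475 grip 61.2
[283.47921859  68.9992972 ]
spindle_head [(array([595.1, -62.1, 121.9]), 0.7)]
dispenser [(array([597.5, -58. ,   1.1]), 0.89)]
```

View pics/w4.png

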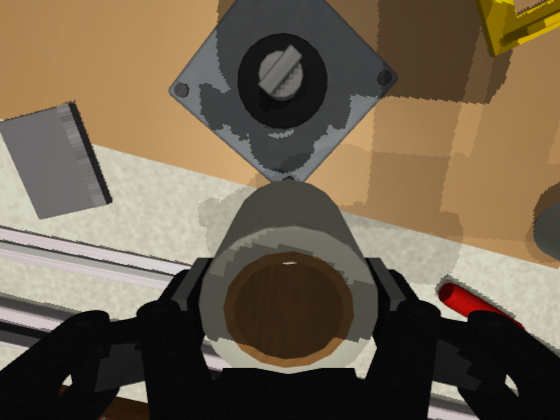

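The spindle is in clear view. The head bar runs from about (262,88) to (298,50) and the platform disc is centred at about (282,82). I'll zoom in and measure.

Run:
```python
import pickle
from h import *
i,s=pickle.load(open('w4.pkl','rb'));im=cv2.imread('pics/w4.png')
cv2.imwrite('pics/c4.png',cv2.resize(im[10:150,220:340],None,fx=5,fy=4.2,interpolation=cv2.INTER_CUBIC)[:590])
g=cv2.cvtColor(im,cv2.COLOR_BGR2GRAY)
# platform disc
m=(g<52).astype(np.uint8);m[:25]=0;m[135:]=0;m[:,:230]=0;m[:,335:]=0
cs,_=cv2.findContours(m,cv2.RETR_EXTERNAL,cv2.CHAIN_APPROX_NONE);c=max(cs,key=cv2.contourArea)
print(cv2.fitEllipse(cv2.convexHull(c)),back(i,cv2.fitEllipse(cv2.convexHull(c))[0],40).round(1))
# head bright
for th in (125,140,150):
  m=(g>th).astype(np.uint8);m[:40]=0;m[105:]=0;m[:,:255]=0;m[:,:][:,306:]=0
  cs,_=cv2.findContours(m,cv2.RETR_EXTERNAL,cv2.CHAIN_APPROX_NONE)
  if cs: c=max(cs,key=cv2.contourArea);r=cv2.minAreaRect(c);print(th,r,back(i,r[0],131).round(1))
C=[back(i,uv,20)[:2] for uv in [(181,90),(385,77)]];d=C[1]-C[0];print('screws',np.round(C,1),np.mean(C,0),np.degrees(np.arctan2(d[1],d[0])))
# roll in the hand
uv=(289,307)
M=Ro.from_quat(s['ee_rot']).as_matrix()
for z in (249,): 
  for uv in [(289,304),(289,307)]: print('roll rel',(M.T@(back(i,uv,z)-s['position'])).round(1))
```

```text
((281.7727355957031, 81.06939697265625), (90.42250061035156, 97.0811996459961), 3.1579835414886475) [597.2 -60.8  40. ]
screws [[ 627.2 -146.4]
 [ 567.8   25.8]] [597.51929423 -60.29583877] 109.03283042284124
roll rel [  4.3   1.3 -37.8]
roll rel [  3.2   1.3 -37.8]
```

View pics/c4.png

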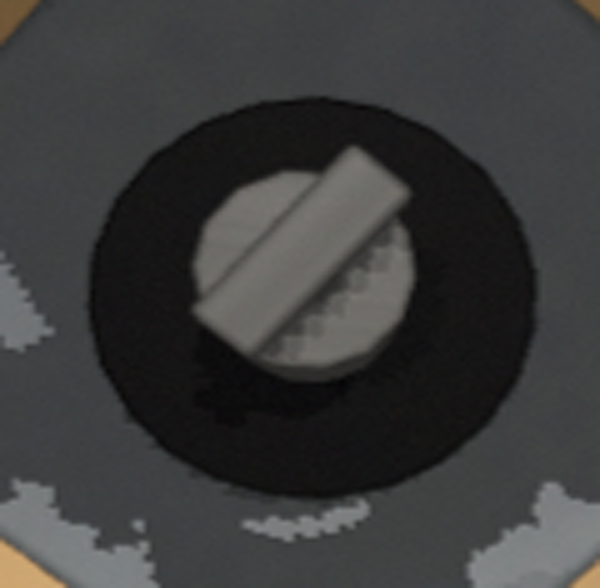

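Run:
```python
import pickle
from h import *
i,s=pickle.load(open('w4.pkl','rb'))
P=np.array([back(i,(220+x/5,10+y/4.2),131)[:2] for x,y in [(353,145),(411,192),(250,357),(193,310)]])
print(P.round(1),P.mean(0))
for a,b in ((0,3),(1,2),(0,1),(3,2)): d=P[b]-P[a];print(np.hypot(*d).round(1),np.degrees(np.arctan2(d[1],d[0])).round(1))
print('post',back(i,(220+304/5,10+272/4.2),105))
im=cv2.imread('pics/w4.png');hsv=cv2.cvtColor(im,cv2.COLOR_BGR2HSV)
m=((hsv[:,:,1]>110)).astype(np.uint8);m[:240]=0;m[370:]=0;m[:,:215]=0;m[:,362:]=0
cs,_=cv2.findContours(m,cv2.RETR_EXTERNAL,cv2.CHAIN_APPROX_NONE);c=cv2.convexHull(max(cs,key=cv2.contourArea));e=cv2.fitEllipse(c);print(e)
M=Ro.from_quat(s['ee_rot']).as_matrix();print('bore rel',(M.T@(back(i,e[0],249)-s['position'])).round(1))
roll=M@np.array([3,.7,0]);goal(np.array([596,-61,215])-roll,s=None)
```

```text
[[583.2 -57.9]
 [587.2 -49.8]
 [613.2 -62.3]
 [609.  -70.4]] [598.15714407 -60.09276133]
28.6 -25.9
28.9 -25.6
9.0 64.1
9.2 62.2
post [598.2903867  -60.14496541 105.        ]
((288.2855529785156, 309.0802307128906), (115.26646423339844, 129.4797821044922), 89.69315338134766)
bore rel [  2.4   1.1 -37.8]
pos [681.1 -36.6 211.7] yaw 105.3 q6 -1.49 shift(tool) [85.6 -1.8 -3.1] dr [ 0.1 -0.2  0. ] t 5.625 grip 61.4
```

The TCP reading during that picture was still transient, so I'll measure again now that the arm has settled.

Run:
```python
from h import *
for k in range(3):
    i=arm.camera_info('wrist');s=arm.read_state();im=arm.get_image('wrist')[:,:,::-1].copy()
    g=cv2.cvtColor(im,cv2.COLOR_BGR2GRAY)
    m=(g<52).astype(np.uint8);m[:15]=0;m[150:]=0;m[:,:220]=0;m[:,345:]=0
    cs,_=cv2.findContours(m,cv2.RETR_EXTERNAL,cv2.CHAIN_APPROX_NONE);c=max(cs,key=cv2.contourArea);e=cv2.fitEllipse(cv2.convexHull(c))
    hsv=cv2.cvtColor(im,cv2.COLOR_BGR2HSV)
    m=((hsv[:,:,1]>110)).astype(np.uint8);m[:240]=0;m[370:]=0;m[:,:215]=0;m[:,362:]=0
    cs,_=cv2.findContours(m,cv2.RETR_EXTERNAL,cv2.CHAIN_APPROX_NONE);e2=cv2.fitEllipse(cv2.convexHull(max(cs,key=cv2.contourArea)))
    M=Ro.from_quat(s['ee_rot']).as_matrix()
    A=back(i,e[0],40);B=back(i,e2[0],249)
    print(s['clock'],s['position'].round(1),np.round(e[0],1),A.round(1),'roll',B.round(1),'rel tool',(M.T@(A-B)).round(1),'cam',i['cam_to_world'][:3,3].round(1))
cv2.imwrite('pics/w5.png',im)
goal([0,0,0])
```

```text
5.625 [681.1 -36.6 211.7] [287.7  88.5] [596.9 -60.8  40. ] roll [677.  -38.7 249. ] rel tool [ 82.5  -0.4 209.2] cam [616.7 -55.4 353.3]
5.675 [680.9 -37.7 212.2] [288.8  89.2] [597.  -60.9  40. ] roll [677.  -39.7 249. ] rel tool [ 82.3   0.4 209.2] cam [616.4 -56.4 353.7]
5.725 [680.8 -38.4 212.6] [289.5  89.4] [597.  -60.9  40. ] roll [677.2 -40.4 249. ] rel tool [ 82.4   1.1 209.2] cam [616.2 -57.1 354.1]
pos [680.9 -38.9 213. ] yaw 105.1 q6 -1.49 shift(tool) [647.  214.8 213.8] dr [ 0.  -0.1  0. ] t 5.775 grip 61.2
```

send_rows(translation=[[25,0.5,0],[30,0.5,5],[22,0.5,5],[5.5,0,0],[0,0,0]], dr=[[0,0,0],[0,0,0],[0,0,0],[0,0,0],[0,0,0]], grip=[50,50,50,50,50])

```text
clock: 6.4
position: [601.9, -58.8, 204.1]
ee_rot: [-0.132, 0.991, -0.0, 0.001]
contact_force: [-0.1, 0.2, -2.6]
gripper_width: 61.3
```

send_rows(translation=[[0,0,5],[0,0,5],[0,0,5],[0,0,0],[0,0,0]], dr=[[0,0,0],[0,0,0],[0,0,0],[0,0,0],[0,0,0]], grip=[50,50,50,50,50])

```text
clock: 7.02
position: [601.9, -58.0, 188.3]
ee_rot: [-0.132, 0.991, -0.0, 0.0]
contact_force: [0.1, -0.8, -2.3]
gripper_width: 61.3
```

Run:
```python
from h import *
goal([600.6,-59,120])
a=save('wrist','w6.png');b=save('scene','s6.png')
goal([600.6,-59,120])
cv2.imwrite('pics/w6b.png',np.hstack([cv2.resize(a[200:400,190:390],(400,400)),cv2.resize(b[120:270,160:310],(400,400))])[:,:,::-1])
```

```text
pos [601.9 -58.  188.3] yaw 105.2 q6 -1.48 shift(tool) [ 1.5 -0.6 68.3] dr [-0.  0.  0.] t 7.025 grip 61.3
pos [601.9 -58.  188.5] yaw 105.2 q6 -1.48 shift(tool) [ 1.5 -0.6 68.5] dr [-0.  0.  0.] t 7.125 grip 61.1
```

View pics/w6b.png

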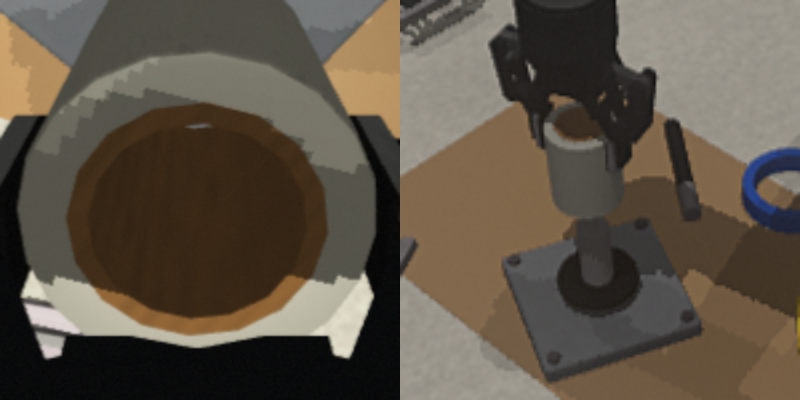

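Run:
```python
from h import *
b=cv2.imread('pics/s6.png')
v=cv2.resize(b[120:220,180:280],(600,600),interpolation=cv2.INTER_CUBIC)
for x,y,z,c in [(597,-61,40,(0,255,0)),(597,-61,105,(0,255,0)),(597,-61,146,(0,255,0)),(597,-61,226,(0,0,255))]:
    u=proj('scene',[x,y,z]);cv2.circle(v,tuple(((u-[180,120])*6).astype(int)),5,c,2)
for z in(146,226):
    pts=np.array([(proj('scene',[597+31*np.cos(t),-61+31*np.sin(t),z])-[180,120])*6 for t in np.linspace(0,6.3,40)]).astype(int);cv2.polylines(v,[pts],False,(0,0,255),1)
cv2.imwrite('pics/s6c.png',v)
```

```text
(no output)
```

View pics/s6c.png

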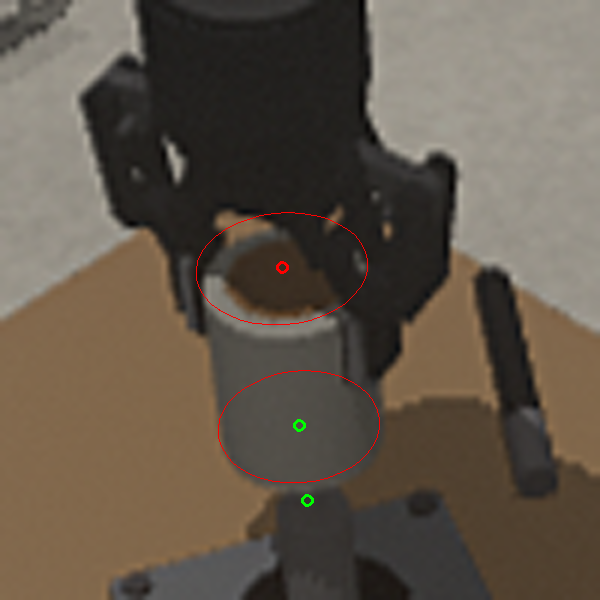

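The roll lines up with the spindle axis to about 1–2 mm. Now lowering it.

send_rows(translation=[[0.5,0,8],[0.5,0,8],[0,0,8],[0,0,8],[0,0,8]], dr=[[0,0,0],[0,0,0],[0,0,0],[0,0,0],[0,0,0]], grip=[50,50,50,50,50])

```text
clock: 7.75
position: [600.7, -58.3, 147.6]
ee_rot: [-0.132, 0.991, -0.0, -0.0]
contact_force: [0.6, 0.3, -2.8]
gripper_width: 61.3
```

send_rows(translation=[[0,0,12],[0,0,12],[0,0,12],[0,0,12],[0,0,8]], dr=[[0,0,0],[0,0,0],[0,0,0],[0,0,0],[0,0,0]], grip=[50,50,50,50,50])

```text
clock: 8.38
position: [600.5, -58.3, 91.3]
ee_rot: [-0.132, 0.991, 0.0, -0.0]
contact_force: [-0.3, 0.1, -3.3]
gripper_width: 61.6
```

send_rows(translation=[[0,0,3],[0,0,3],[0,0,3],[0,0,1],[0,0,0]], dr=[[0,0,0],[0,0,0],[0,0,0],[0,0,0],[0,0,0]], grip=[50,50,50,50,50])

```text
clock: 9.0
position: [601.0, -58.3, 83.2]
ee_rot: [-0.132, 0.991, -0.0, 0.001]
contact_force: [-1.1, 0.1, 3.0]
gripper_width: 61.5
```

The roll is touching the platform: the force has gone from -3 N to +3 N. Releasing it.

send_rows(translation=[[0,0,0],[0,0,0],[0,0,0],[0,0,0],[0,0,0]], dr=[[0,0,0],[0,0,0],[0,0,0],[0,0,0],[0,0,0]], grip=[65,72,80,85,85])

```text
clock: 9.62
position: [600.7, -58.3, 82.3]
ee_rot: [-0.132, 0.991, 0.0, -0.0]
contact_force: [-0.2, 0.1, -0.3]
gripper_width: 85.1
```

send_rows(translation=[[0,0,-10],[0,0,-25],[0,0,-40],[0,0,-50],[0,0,-40]], dr=[[0,0,0],[0,0,0],[0,0,0],[0,0,0],[0,0,0]], grip=[85,85,85,85,85])

```text
clock: 10.25
position: [601.0, -58.4, 250.5]
ee_rot: [-0.132, 0.991, -0.0, 0.001]
contact_force: [0.3, -0.3, 0.3]
gripper_width: 85.0
```

Run:
```python
from h import *
save('wrist','w7.png');b=save('scene','s7.png')
cv2.imwrite('pics/s7c.png',cv2.resize(b[150:270,170:300],(650,600))[:,:,::-1])
goal([489,269,270],90)
```

```text
pos [603.4 -58.5 254.3] yaw 105.2 q6 -1.48 shift(tool) [ 24.3 346.  -17.1] dr [-0.1  0.7 15.2] t 10.35 grip 85.4
```

View pics/s7c.png

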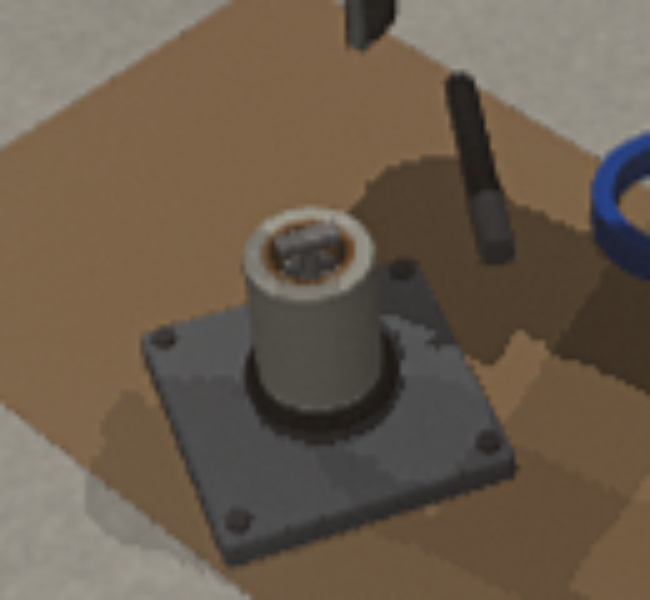

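View pics/w7.png

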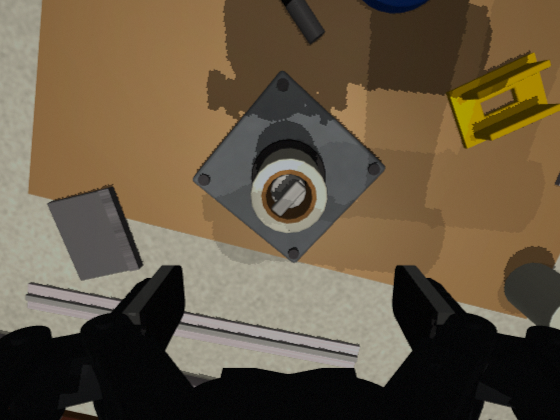

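The roll stands on the platform with the hammer head out of its top. In the wrist view the roll is at (288,195), and in the scene view the head shows inside the bore. Next I'll move over to the cap.

send_rows(translation=[[0,0,0],[0,0,0],[14,41,-3],[14,41,-3],[14,41,-3]], dr=[[0,0,8],[0,0,7],[0,0,0],[0,0,0],[0,0,0]], grip=[85,85,85,85,85])

```text
clock: 10.98
position: [557.6, 65.5, 256.5]
ee_rot: [-0.001, 1.0, 0.0, 0.0]
contact_force: [0.0, 0.7, -0.6]
gripper_width: 85.0
```

send_rows(translation=[[14,41,-3],[15,41,-3],[15,41,-2],[14,41,0],[14,40,0]], dr=[[0,0,0],[0,0,0],[0,0,0],[0,0,0],[0,0,0]], grip=[85,85,85,85,85])

```text
clock: 11.6
position: [484.9, 269.6, 264.6]
ee_rot: [-0.002, 1.0, 0.0, 0.0]
contact_force: [0.6, 0.1, -0.3]
gripper_width: 85.1
```

send_rows(translation=[[0,0,0],[0,0,0],[0,0,0],[0,0,0],[0,0,0]], dr=[[0,0,0],[0,0,0],[0,0,0],[0,0,0],[0,0,0]], grip=[85,85,85,85,85])

```text
clock: 12.22
position: [486.0, 267.8, 264.4]
ee_rot: [-0.001, 1.0, 0.0, 0.0]
contact_force: [-0.5, -1.0, 0.2]
gripper_width: 85.1
```

Run:
```python
from h import *
goal([489,269,150],90);print(arm.read_state()['joints'].round(3))
i=arm.camera_info('wrist');save('wrist','w8.png')
import pickle;pickle.dump(i,open('w8.pkl','wb'))
for t in ['cap_center','cap_slot']:
    print(t,[(np.round(d['xyz'],1),round(d['confidence'],2)) for d in arm.place_of(t,'wrist')])
```

```text
pos [486.  267.8 264.4] yaw 90.1 q6 -2.36 shift(tool) [ -3.    1.2 114.4] dr [0.  0.  0.1] t 12.225 grip 85.1
[ 0.796  0.243 -0.113 -0.    -1.215 -2.365]
cap_center [(array([357.7, 272.1,  19.3]), 0.98), (array([470.5, 132. ,  20.5]), 0.79), (array([490.8, 270. ,  28.1]), 0.68), (array([342.1, 430.9,  18.5]), 0.63)]
cap_slot [(array([360.6, 271.5,  -0.6]), 0.79), (array([659.8, 262.4,  43.3]), 0.75), (array([472.1, 131. ,  -0.8]), 0.63), (array([335.7, 425.1,   0.5]), 0.59)]
```

View pics/w8.png

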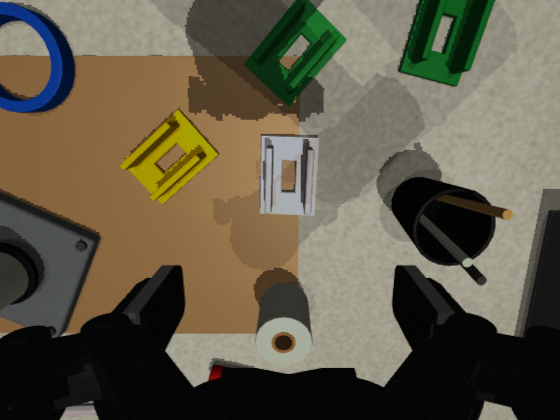

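The aluminium cap is at (289,176) with its long axis along image rows, i.e. world x. The yellow cap (170,157) and the greens (295,50) and (447,35) stay untouched. Confirming in a crop.

Run:
```python
from h import *
im=cv2.imread('pics/w8.png')
cv2.imwrite('pics/c8.png',cv2.resize(im[125:225,240:340],(600,600),interpolation=cv2.INTER_CUBIC))
```

```text
(no output)
```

View pics/c8.png

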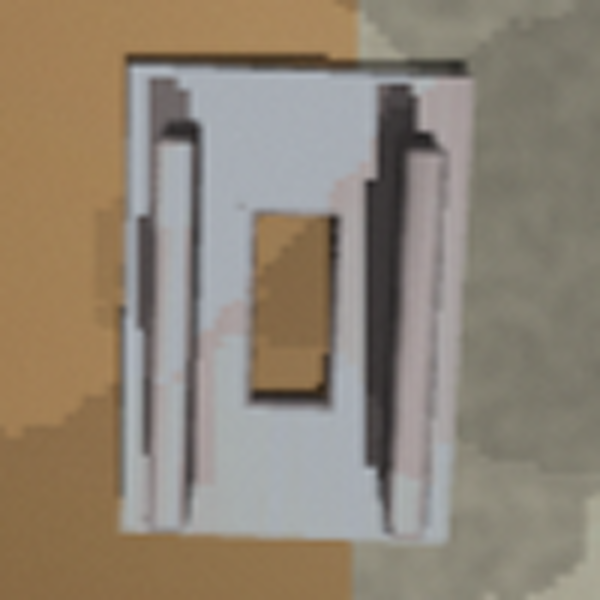

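Run:
```python
import pickle
from h import *
i=pickle.load(open('w8.pkl','rb'))
def B(x,y,z): return back(i,(240+x/6,125+y/6),z)[:2]
def rep(n,P):
    P=np.array(P);print(n,P.round(1).tolist(),'ctr',P.mean(0).round(1),end=' ')
    for a,b in ((0,3),(1,2),(0,1),(3,2)): d=P[b]-P[a];print((np.hypot(*d).round(1),(np.degrees(np.arctan2(d[1],d[0]))).round(1)),end=' ')
    print()
rep('plate',[B(128,62,8),B(470,76,8),B(447,543,8),B(120,530,8)])
rep('slot',[B(253,212,8),B(340,216,8),B(330,407,8),B(247,402,8)])
rep('ribs',[B(160,138,42),B(443,148,42),B(420,535,42),B(150,528,42)])
goal([489,269,150],90)
```

```text
plate [[443.0, 237.2], [445.3, 300.3], [535.2, 298.2], [532.7, 234.1]] ctr [489.  267.4] (np.float64(89.8), np.float64(-1.9)) (np.float64(89.9), np.float64(-1.3)) (np.float64(63.2), np.float64(87.9)) (np.float64(64.1), np.float64(87.8)) 
slot [[470.5, 260.2], [471.2, 276.5], [507.9, 275.0], [507.0, 259.0]] ctr [489.2 267.7] (np.float64(36.5), np.float64(-1.9)) (np.float64(36.8), np.float64(-2.4)) (np.float64(16.4), np.float64(87.6)) (np.float64(16.0), np.float64(86.7)) 
ribs [[453.6, 244.9], [455.1, 293.1], [523.7, 290.6], [522.6, 242.3]] ctr [488.7 267.7] (np.float64(69.1), np.float64(-2.2)) (np.float64(68.7), np.float64(-2.1)) (np.float64(48.2), np.float64(88.2)) (np.float64(48.3), np.float64(88.7)) 
pos [485.9 268.1 264.3] yaw 90.1 q6 -2.36 shift(tool) [ -3.1   0.9 114.3] dr [0.  0.  0.1] t 12.375 grip 85.1
```

The dimensions check out at 90x64, a 36 mm slot and ribs 48 mm over the outsides. The cap is at (489,267.6) with yaw -2°. Moving in with az +2.

send_rows(translation=[[-3,-0.5,20],[0,0,40],[0,0,50],[0,0,50],[0,0,40]], dr=[[0,0,2],[0,0,0],[0,0,0],[0,0,0],[0,0,0]], grip=[85,85,85,85,85])

```text
clock: 13.0
position: [488.4, 267.5, 62.5]
ee_rot: [0.016, 1.0, -0.0, -0.0]
contact_force: [0.5, -1.2, 0.2]
gripper_width: 84.9
```

send_rows(translation=[[0,0,10],[0,0,0],[0,0,0],[0,0,0],[0,0,0]], dr=[[0,0,0],[0,0,0],[0,0,0],[0,0,0],[0,0,0]], grip=[85,85,85,85,85])

```text
clock: 13.62
position: [489.1, 268.2, 55.3]
ee_rot: [0.016, 1.0, 0.001, 0.001]
contact_force: [-0.2, 0.1, -0.3]
gripper_width: 85.3
```

Run:
```python
from h import *
goal([489,267.6,8],88)
save('wrist','w9.png')
```

```text
pos [489.1 268.2  55.3] yaw 88.2 q6 -2.39 shift(tool) [ 0.2 -0.7 47.3] dr [0.1 0.1 0.2] t 13.625 grip 85.3
```

View pics/w9.png

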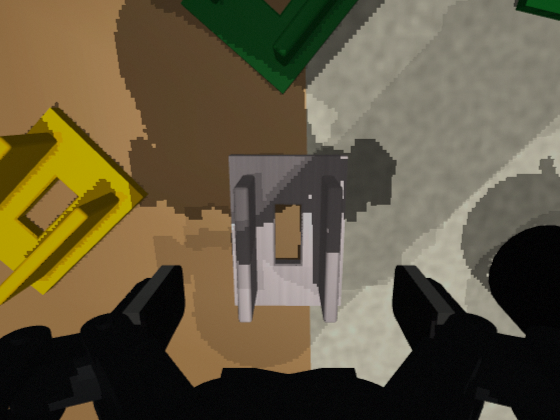

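send_rows(translation=[[0,-0.5,15],[0,0,15],[0,0,10],[0,0,5],[0,0,1]], dr=[[0,0,0],[0,0,0],[0,0,0],[0,0,0],[0,0,0]], grip=[85,85,85,80,75])

```text
clock: 14.3
position: [488.7, 267.3, 7.8]
ee_rot: [0.016, 1.0, -0.0, -0.0]
contact_force: [0.6, -0.4, 0.5]
gripper_width: 74.8
```

send_rows(translation=[[0,0,0],[0,0,0],[0,0,0],[0,0,0],[0,0,0]], dr=[[0,0,0],[0,0,0],[0,0,0],[0,0,0],[0,0,0]], grip=[60,50,42,40,40])

```text
clock: 14.92
position: [489.1, 267.8, 9.0]
ee_rot: [0.016, 1.0, 0.0, 0.001]
contact_force: [-0.8, 0.6, 5.2]
gripper_width: 48.9
```

Run:
```python
from h import *
goal([489,267.6,8],88)
save('wrist','w10.png')
goal([489,267.6,8],88);print(arm.read_state()['contact_force'])
```

```text
pos [489.1 267.8   9. ] yaw 88.2 q6 -2.39 shift(tool) [ 0.1 -0.2  1. ] dr [0.1 0.1 0.2] t 14.925 grip 48.9
pos [489.1 267.8   9. ] yaw 88.2 q6 -2.39 shift(tool) [ 0.1 -0.2  1. ] dr [0.1 0.1 0.2] t 14.975 grip 49.4
[-1.83905537  0.73342681  5.19342694]
```

View pics/w10.png

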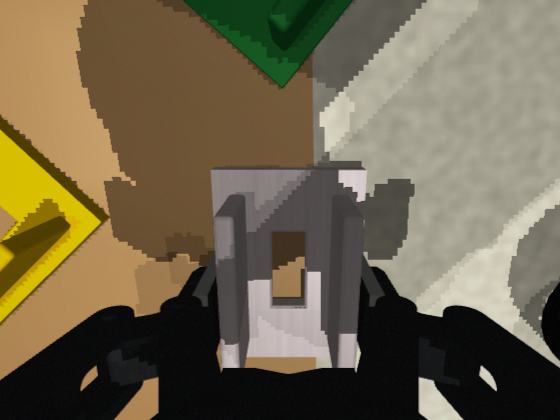

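Gripped at 49.4 mm with TCP z = 9, so the cap's underside is 9 mm below the TCP. Lifting, and turning +24° on the way so the slot yaw goes from -2° to -26°.

send_rows(translation=[[0,0,-10],[0,0,-35],[0,0,-50],[0,0,-55],[0,0,-50]], dr=[[0,0,0],[0,0,0],[0,0,8],[0,0,8],[0,0,8]], grip=[40,40,40,40,40])

```text
clock: 15.6
position: [488.3, 266.9, 210.2]
ee_rot: [0.226, 0.974, 0.0, -0.0]
contact_force: [0.9, 0.5, -1.3]
gripper_width: 49.0
```

Run:
```python
from h import *
goal([673,-98,210],64);print(arm.read_state()['contact_force'])
```

```text
pos [488.3 266.9 210.2] yaw 63.9 q6 -2.82 shift(tool) [-3.264e+02 -2.464e+02  1.000e-01] dr [-0.  -0.  -0.1] t 15.6 grip 49.0
[ 0.87356758  0.54373546 -1.26983957]
```

send_rows(translation=[[-20,-15,0],[-35,-26,0],[-40,-30,0],[-40,-31,0],[-40,-31,0]], dr=[[0,0,0],[0,0,0],[0,0,0],[0,0,0],[0,0,0]], grip=[40,40,40,40,40])

```text
clock: 16.23
position: [588.2, 69.8, 208.0]
ee_rot: [0.223, 0.975, -0.0, -0.001]
contact_force: [0.1, 0.8, -2.0]
gripper_width: 49.0
```

send_rows(translation=[[-40,-31,0],[-40,-31,0],[-38,-28,0],[-23,-17,0],[-10,-7,0]], dr=[[0,0,0],[0,0,0],[0,0,0],[0,0,0],[0,0,0]], grip=[40,40,40,40,40])

```text
clock: 16.85
position: [674.3, -98.6, 207.3]
ee_rot: [0.225, 0.974, -0.0, -0.001]
contact_force: [-0.9, -0.0, -2.1]
gripper_width: 49.3
```

send_rows(translation=[[0,0,0],[0,0,0],[0,0,0],[0,0,0],[0,0,0]], dr=[[0,0,0],[0,0,0],[0,0,0],[0,0,0],[0,0,0]], grip=[40,40,40,40,40])

```text
clock: 17.48
position: [674.5, -96.5, 208.5]
ee_rot: [0.223, 0.975, 0.0, 0.0]
contact_force: [-0.5, -0.0, -2.1]
gripper_width: 49.1
```

Run:
```python
from h import *
goal([597,-61,210],64)
i=arm.camera_info('wrist');s=arm.read_state();save('wrist','w11.png')
import pickle;pickle.dump((i,s),open('w11.pkl','wb'))
im=cv2.imread('pics/w11.png')
u=proj('wrist',[597,-61,131],i).astype(int);print(u)
a=max(0,u[1]-50)
cv2.imwrite('pics/c11.png',np.vstack([cv2.resize(im[a:a+100,u[0]-60:u[0]+60],(360,300),interpolation=cv2.INTER_CUBIC),cv2.resize(im[180:380,180:420],(360,300),interpolation=cv2.INTER_CUBIC)]))
print(a,u[0]-60)
```

```text
pos [674.5 -96.5 208.5] yaw 64.2 q6 -2.12 shift(tool) [85.2 -1.7 -1.5] dr [0.  0.  0.2] t 17.475 grip 49.1
[286  80]
30 226
```

View pics/w11.png

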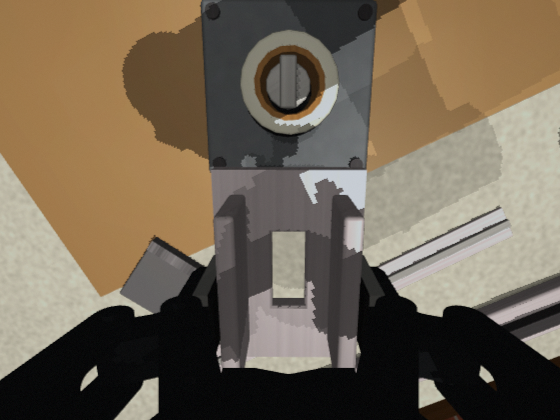

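View pics/c11.png

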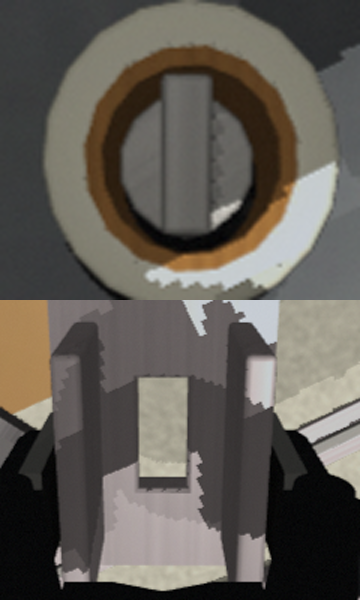

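The head bar at (288,81) and the slot at (289,268) both lie along image rows, so they are parallel. Computing the remaining shift.

Run:
```python
import pickle
from h import *
i,s=pickle.load(open('w11.pkl','rb'));M=Ro.from_quat(s['ee_rot']).as_matrix()
H=np.array([back(i,p,131) for p in [(280.3,54),(296.7,54),(296.7,108),(280.3,108)]])
zt=s['position'][2]-9+8
S=np.array([back(i,p,zt) for p in [(272,231.3),(305.3,231.3),(305.5,306.7),(272,306.7)]])
h=H.mean(0);c=S.mean(0)
print('head',h.round(1),np.ptp((H-h)@M,axis=0).round(1),'slot',c.round(1),np.ptp((S-c)@M,axis=0).round(1))
print('rel tool',((h-c)@M).round(1),'slot rel tcp',((c-s['position'])@M).round(1))
r=[back(i,p,120) for p in [(241,80),(338,80),(289,31),(289,134)]];print('roll',np.mean(r,0).round(1))
```

```text
head [598.2 -60.3 131. ] [29.8  9.8  0. ] slot [674.3 -96.8 207.5] [36.1 15.2  0. ]
rel tool [84.4 -0.2 76.5] slot rel tcp [ 0.1 -0.3  1. ]
roll [598.  -59.6 120. ]
```

send_rows(translation=[[18,0,0],[30,0,10],[25,-0.2,10],[9,0,15],[2.4,0,15]], dr=[[0,0,0],[0,0,0],[0,0,0],[0,0,0],[0,0,0]], grip=[40,40,40,40,40])

```text
clock: 18.15
position: [598.3, -60.1, 158.3]
ee_rot: [0.223, 0.975, 0.0, 0.0]
contact_force: [-0.0, -0.5, -0.1]
gripper_width: 49.2
```

send_rows(translation=[[0,0,0],[0,0,0],[0,0,0],[0,0,0],[0,0,0]], dr=[[0,0,0],[0,0,0],[0,0,0],[0,0,0],[0,0,0]], grip=[40,40,40,40,40])

```text
clock: 18.77
position: [598.6, -60.4, 158.5]
ee_rot: [0.224, 0.975, 0.0, 0.0]
contact_force: [-0.2, 0.6, -1.6]
gripper_width: 49.2
```

Run:
```python
from h import *
goal([598.2,-60.3,129],64)
i=arm.camera_info('wrist');s=arm.read_state()
im=save('wrist','w12.png')[:,:,::-1]
cv2.imwrite('pics/c12.png',cv2.resize(im[180:380,180:420],(720,600),interpolation=cv2.INTER_CUBIC))
print([ (proj('wrist',[598.2,-60.3,131],i)-[180,180])*3])
```

```text
pos [598.6 -60.4 158.5] yaw 64.2 q6 -2.19 shift(tool) [ 0.5 -0.1 29.5] dr [0.  0.  0.2] t 18.775 grip 49.2
[array([327.38070599, 201.55034504])]
```

View pics/c12.png

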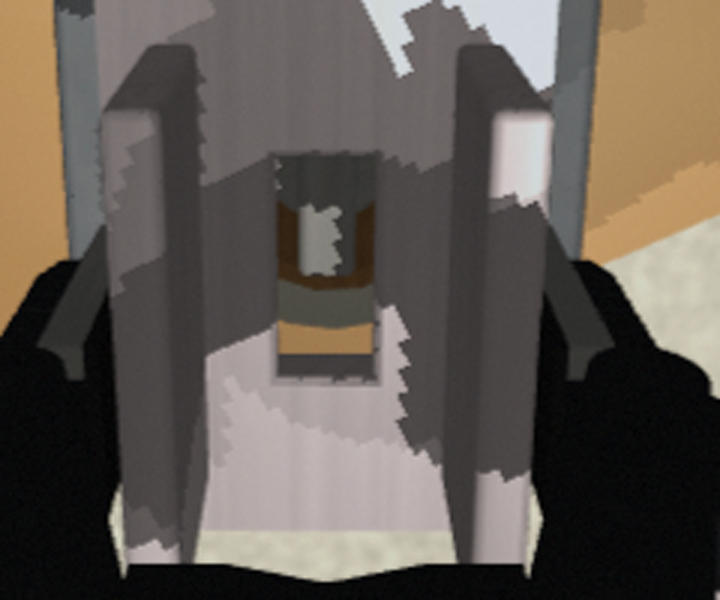

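The head shows through the slot, centred at column 327 with the slot spanning 275–380. Lowering.

send_rows(translation=[[0.3,0,6],[0,0,5],[0,0,5],[0,0,5],[0,0,5]], dr=[[0,0,0],[0,0,0],[0,0,0],[0,0,0],[0,0,0]], grip=[40,40,40,40,40])

```text
clock: 19.45
position: [598.2, -60.3, 131.9]
ee_rot: [0.223, 0.975, -0.0, -0.0]
contact_force: [-0.0, -0.6, -2.5]
gripper_width: 49.3
```

send_rows(translation=[[0,0,2],[0,0,2],[0,0,2],[0,0,0],[0,0,0]], dr=[[0,0,0],[0,0,0],[0,0,0],[0,0,0],[0,0,0]], grip=[40,40,40,40,40])

```text
clock: 20.08
position: [598.4, -60.3, 127.0]
ee_rot: [0.223, 0.975, 0.0, 0.0]
contact_force: [-1.7, 1.2, 3.9]
gripper_width: 49.2
```

Run:
```python
from h import *
goal([598.2,-60.3,119],64);s=arm.read_state();print(s['contact_force'],s['wrist_torque'])
im=save('wrist','w13.png')[:,:,::-1]
cv2.imwrite('pics/c13.png',cv2.resize(im[180:380,180:420],(720,600),interpolation=cv2.INTER_CUBIC))
```

```text
pos [598.4 -60.3 127. ] yaw 64.2 q6 -2.19 shift(tool) [ 0.2 -0.1  8. ] dr [0.  0.  0.2] t 20.075 grip 49.2
[-1.66069738  1.23077972  3.86417085] [ 0.18486286  0.56397515 -0.00237539]
```

View pics/c13.png

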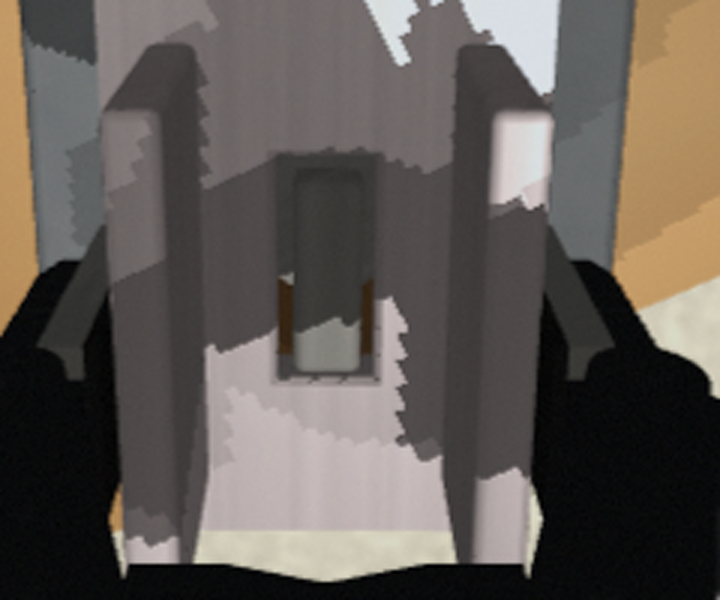

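The head is centred in the slot and the cap rests on the roll. Pressing down.

send_rows(translation=[[0,0,2],[0,0,2],[0,0,2],[0,0,2],[0,0,0]], dr=[[0,0,0],[0,0,0],[0,0,0],[0,0,0],[0,0,0]], grip=[40,40,40,40,40])

```text
clock: 20.75
position: [598.5, -60.3, 119.4]
ee_rot: [0.223, 0.975, -0.0, 0.0]
contact_force: [-3.3, 0.2, 9.4]
gripper_width: 49.5
```

send_rows(translation=[[0,0,0],[0,0,0],[0,0,0],[0,0,0],[0,0,0]], dr=[[0,0,0],[0,0,0],[0,0,0],[0,0,0],[0,0,0]], grip=[40,40,40,40,40])

```text
clock: 21.38
position: [598.5, -60.3, 119.4]
ee_rot: [0.223, 0.975, -0.0, 0.0]
contact_force: [-3.2, 0.1, 8.8]
gripper_width: 49.6
```

Run:
```python
from h import *
goal([598.2,-60.3,119],64);s=arm.read_state();print(s['contact_force'],s['wrist_torque'])
for t,c in [('platform','scene')]:
  im=save('scene','s14.png')[:,:,::-1];print(arm.place_of(t,c))
cv2.imwrite('pics/s14c.png',cv2.resize(im[150:270,170:300],(650,600),interpolation=cv2.INTER_CUBIC))
```

```text
pos [598.5 -60.3 119.4] yaw 64.2 q6 -2.19 shift(tool) [ 0.2 -0.1  0.4] dr [0.  0.1 0.2] t 21.375 grip 49.6
[-3.21334599  0.10282886  8.80982691] [0.33473539 1.11645779 0.01446953]Traceback (most recent call last):
  File "<stdin>", line 4, in <module>
ValueError: it knows: cap_center, cap_slot, dispenser, narrow_roll_center, spindle_head, wide_roll_center
```

Reading 8.8 N = 7 + 0.7p - 4 N (roll and cap weights), so p is about 8.4 mm. I'll press 1.5 mm more and start the quarter turn, az negative, since q6 has range that way.

send_rows(translation=[[0,0,1],[0,0,0.5],[0,0,0],[0,0,0],[0,0,0]], dr=[[0,0,0],[0,0,0],[0,0,-5],[0,0,-8],[0,0,-8]], grip=[40,40,40,40,40])

```text
clock: 22.05
position: [600.9, -60.0, 119.0]
ee_rot: [0.039, 0.999, 0.0, 0.003]
contact_force: [0.4, 0.8, 9.6]
gripper_width: 48.9
```

Run:
```python
from h import *
goal([598.2,-60.3,118],154);s=arm.read_state();print(s['contact_force'],s['wrist_torque'])
```

```text
pos [600.9 -60.  119. ] yaw 85.5 q6 -1.82 shift(tool) [ 2.7 -0.5  1. ] dr [ -0.2   0.4 -68.5] t 22.05 grip 48.9
[0.39529966 0.75187802 9.55866207] [ 0.57958637  0.07616256 -0.12954459]
```

send_rows(translation=[[0,0,0],[0,0,0],[0,0,0],[0,0,0],[0,0,0]], dr=[[0,0,-7],[0,0,-7],[0,0,-7],[0,0,-7],[0,0,0]], grip=[40,40,40,40,40])

```text
clock: 22.68
position: [601.6, -59.7, 119.2]
ee_rot: [-0.202, 0.979, -0.001, 0.004]
contact_force: [1.5, 1.4, 8.9]
gripper_width: 49.3
```

Run:
```python
from h import *
goal([598.2,-60.3,118],154);s=arm.read_state();print(s['contact_force'],s['wrist_torque'])
im=save('wrist','w15.png')[:,:,::-1]
cv2.imwrite('pics/c15.png',cv2.resize(im[180:380,180:420],(720,600),interpolation=cv2.INTER_CUBIC))
```

```text
pos [601.6 -59.7 119.2] yaw 113.3 q6 -1.33 shift(tool) [3.4 0.8 1.2] dr [ -0.3   0.4 -40.7] t 22.675 grip 49.3
[1.50184679 1.41657683 8.87371171] [ 0.64821701 -0.12114889  0.02545336]
```

View pics/c15.png

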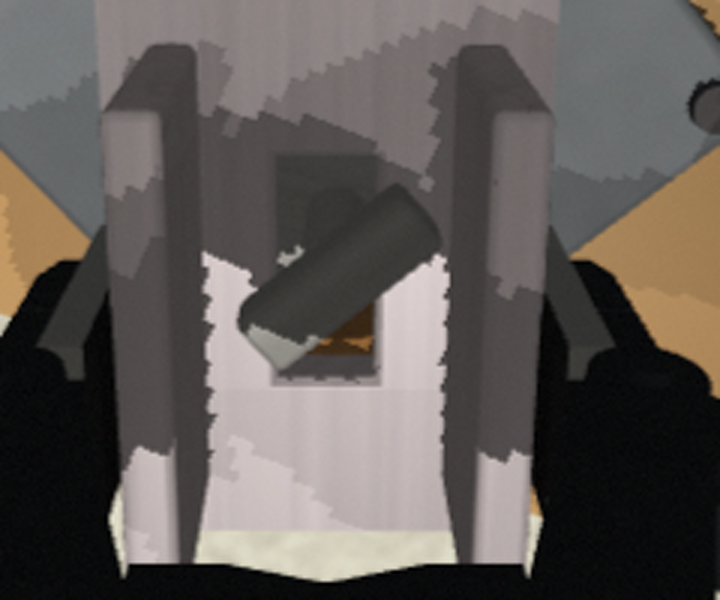

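```bash
cat >> h.py <<'E'
def over(i,im,ctr,yaw,f,zoff=0):
    v=cv2.resize(im[180:380,180:420],(720,600),interpolation=cv2.INTER_CUBIC)
    a=np.radians(yaw);X=np.array([np.cos(a),np.sin(a)]);Y=np.array([-X[1],X[0]])
    for z,c in((131,(0,0,255)),(123,(0,255,0))):
        P=np.array([(proj('wrist',np.r_[np.array(ctr)+sx*15*X+sy*5*Y,z],i)-[180,180])*3 for sx,sy in((1,1),(1,-1),(-1,-1),(-1,1))]).astype(int)
        cv2.polylines(v,[P],True,c,1)
    cv2.imwrite('pics/'+f,v)
E
python3 - <<'E'
from h import *
i=arm.camera_info('wrist');s=arm.read_state();im=arm.get_image('wrist')[:,:,::-1].copy();print(s['position'],s['clock'])
over(i,im,[598.2,-60.3],-26,'o15.png')
E
```

```text
[601.5794466  -59.73891281 119.25722988] 22.725
```

View pics/o15.png

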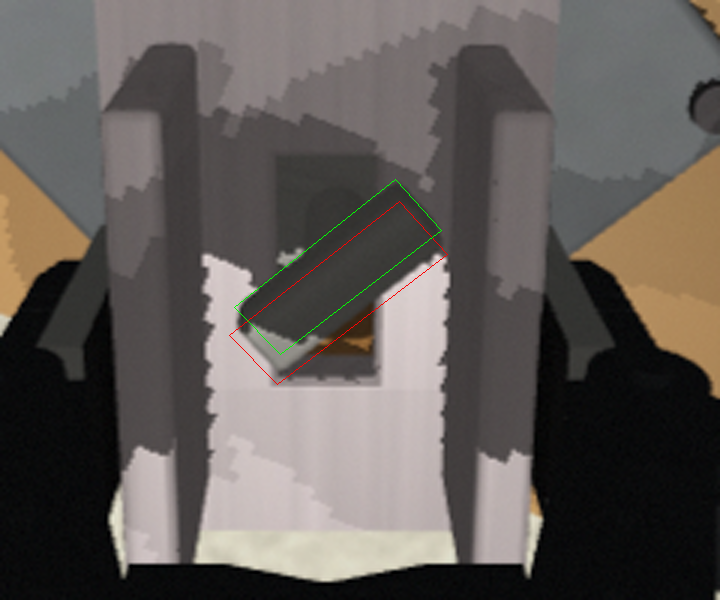

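The overlay agrees with the measured pose: the TCP has drifted about 3 mm off the spindle axis in tool x. I'll recentre and keep turning.

send_rows(translation=[[1.5,0.4,0.5],[1.5,0.3,0.5],[0,0,0],[0,0,0],[0,0,0]], dr=[[0,0,0],[0,0,0],[0,0,-7],[0,0,-7],[0,0,-7]], grip=[40,40,40,40,40])

```text
clock: 23.4
position: [598.9, -59.8, 118.5]
ee_rot: [-0.378, 0.926, -0.001, 0.005]
contact_force: [1.7, 3.1, 10.4]
gripper_width: 49.3
```

Run:
```python
from h import *
goal([598.2,-60.3,118],154);s=arm.read_state();print(s['contact_force'],s['wrist_torque'])
```

```text
pos [598.9 -59.8 118.5] yaw 134.5 q6 -0.96 shift(tool) [0.8 0.1 0.5] dr [ -0.4   0.4 -19.5] t 23.4 grip 49.3
[ 1.66598157  3.06153617 10.40788145] [ 1.13793361 -0.11386097 -0.14270436]
```

send_rows(translation=[[0.4,0,0],[0.3,0,0],[0,0,0],[0,0,0],[0,0,0]], dr=[[0,0,-7],[0,0,-7],[0,0,-5.5],[0,0,0],[0,0,0]], grip=[40,40,40,40,40])

```text
clock: 24.02
position: [598.1, -60.6, 118.4]
ee_rot: [-0.528, 0.849, -0.002, 0.004]
contact_force: [-0.2, 3.1, 10.1]
gripper_width: 49.2
```

Run:
```python
from h import *
goal([598.2,-60.3,123],154);s=arm.read_state();print(s['contact_force'],s['wrist_torque'])
i=arm.camera_info('wrist');im=save('wrist','w16.png')[:,:,::-1].copy()
over(i,im,[598.2,-60.3],-26,'o16.png')
```

```text
pos [598.1 -60.6 118.4] yaw 153.8 q6 -0.63 shift(tool) [-0.3  0.  -4.6] dr [-0.4  0.2 -0.2] t 24.025 grip 49.2
[-0.16064745  3.12139961 10.05105681] [ 0.89307042  0.06820056 -0.02874907]
```

View pics/o16.png

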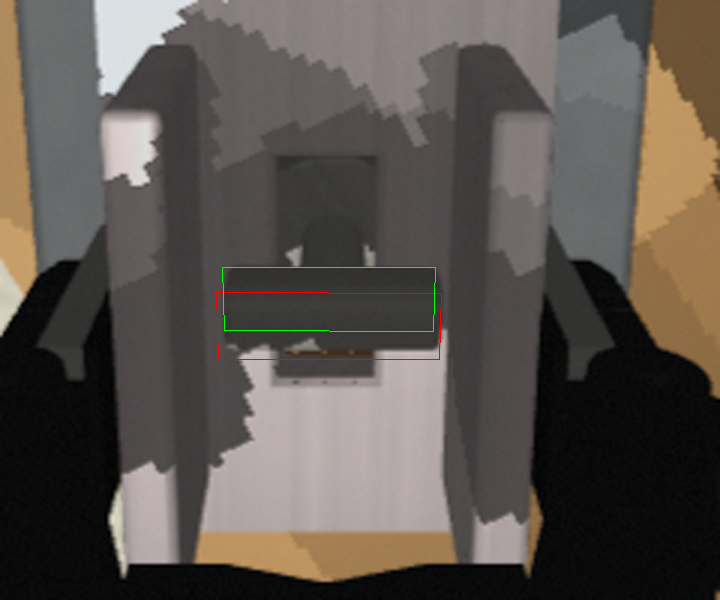

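The head now bars the slot at a right angle, spanning columns 220–440 across a slot at 275–380. I'll ease up until the plate meets the head, then release.

send_rows(translation=[[0,0,-1.5],[0,0,-1.5],[0,0,-1.5],[0,0,0],[0,0,0]], dr=[[0,0,0],[0,0,0],[0,0,0],[0,0,0],[0,0,0]], grip=[40,40,40,40,40])

```text
clock: 24.7
position: [598.0, -60.6, 122.3]
ee_rot: [-0.528, 0.849, -0.002, 0.004]
contact_force: [1.2, 2.0, 8.0]
gripper_width: 49.3
```

send_rows(translation=[[0,0,0],[0,0,0],[0,0,0],[0,0,0],[0,0,0]], dr=[[0,0,0],[0,0,0],[0,0,0],[0,0,0],[0,0,0]], grip=[52,56,64,75,85])

```text
clock: 25.32
position: [594.4, -61.4, 120.0]
ee_rot: [-0.527, 0.85, 0.0, -0.0]
contact_force: [-1.1, -0.5, 0.1]
gripper_width: 84.9
```

send_rows(translation=[[0,0,0],[0,0,-10],[0,0,-20],[0,0,-40],[0,0,-40]], dr=[[0,0,0],[0,0,0],[0,0,0],[0,0,0],[0,0,0]], grip=[85,85,85,85,85])

```text
clock: 25.95
position: [594.7, -61.4, 232.2]
ee_rot: [-0.528, 0.85, -0.0, 0.0]
contact_force: [0.0, -0.7, -0.6]
gripper_width: 85.3
```

Run:
```python
from h import *
goal([598.2,-60.3,123],154);s=arm.read_state();print(s['contact_force'])
a=save('wrist','w17.png');b=save('scene','s17.png')
v=np.hstack([cv2.resize(a[80:380,140:440],(400,400)),cv2.resize(b[150:270,170:290],(400,400),interpolation=cv2.INTER_CUBIC)])[:,:,::-1]
cv2.imwrite('pics/v17.png',v)
for t in ['wide_roll_center','narrow_roll_center','cap_center']:print(t,[(np.round(d['xyz'],1),round(d['confidence'],2)) for d in arm.place_of(t,'scene')])
```

```text
pos [594.7 -61.4 232.2] yaw 153.7 q6 -0.63 shift(tool) [ -2.5  -2.6 109.2] dr [-0.   0.  -0.3] t 25.95 grip 85.3
[ 0.00187467 -0.68536094 -0.58464152]
wide_roll_center [(array([593.4, -61.4,  76.5]), 0.72)]
narrow_roll_center [(array([658.7, 260.8,  42.1]), 0.97)]
cap_center [(array([595.6, -57.7, 134. ]), 0.83), (array([470.7, 132.6,  15.6]), 0.82), (array([338.7, 426. ,  19.9]), 0.65), (array([357.5, 273. ,  15.9]), 0.61)]
```

View pics/v17.png

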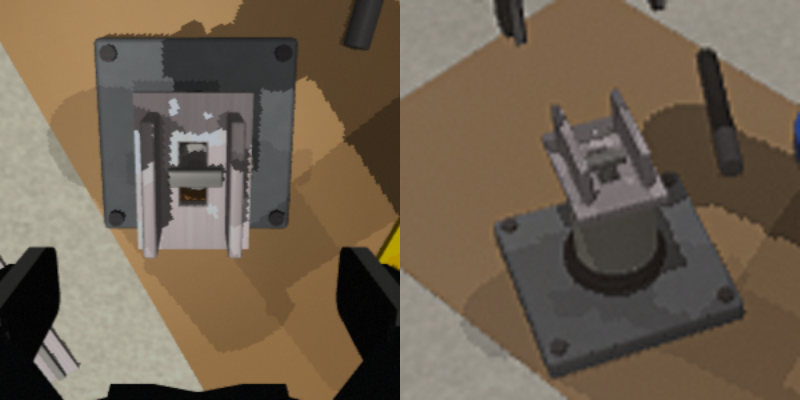

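The cap stays put with the head barring the slot. The network puts it at z≈134 against an expected 136, and the roll at 76.5 against 75. I'll wait a second and check again.

send_rows(translation=[[0,0,-10],[0,0,-10],[0,0,0],[0,0,0],[0,0,0]], dr=[[0,0,0],[0,0,0],[0,0,0],[0,0,0],[0,0,0]], grip=[85,85,85,85,85])

```text
clock: 26.82
position: [594.5, -61.3, 249.9]
ee_rot: [-0.527, 0.85, 0.0, -0.0]
contact_force: [-0.1, -0.1, 0.0]
gripper_width: 85.0
```

send_rows(translation=[[0,0,0],[0,0,0],[0,0,0],[0,0,0],[0,0,0]], dr=[[0,0,0],[0,0,0],[0,0,0],[0,0,0],[0,0,0]], grip=[85,85,85,85,85])

```text
clock: 27.45
position: [594.7, -61.3, 250.3]
ee_rot: [-0.527, 0.85, -0.0, 0.0]
contact_force: [-0.9, -1.3, -0.3]
gripper_width: 85.0
```

Run:
```python
from h import *
i=arm.camera_info('wrist');a=save('wrist','w18.png');b=save('scene','s18.png');p=cv2.imread('pics/s17.png')[:,:,::-1]
print('max diff near dispenser',np.abs(b[170:270,190:290].astype(int)-p[170:270,190:290]).mean())
v=np.hstack([cv2.resize(a[80:380,140:440],(400,400)),cv2.resize(b[165:225,200:260],(400,400),interpolation=cv2.INTER_CUBIC)])[:,:,::-1].copy()
cv2.imwrite('pics/v18.png',v)
```

```text
max diff near dispenser 1.6183666666666667
```

View pics/v18.png

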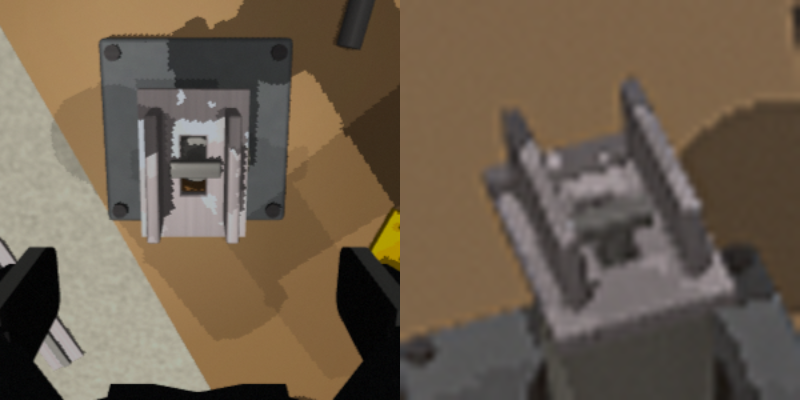

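The cap is unchanged after more than a second: level, the head across the slot at (195,170), and the fingers clear.

```bash
python3 -c "
from h import *
print(arm.job_done())"
```

```text
the job is handed in; nothing more can be done
None
```

The dispenser is loaded and handed in at about 27.5 s of the 72 s allowed. The wide-core roll stands on the platform, with the aluminium cap locked under the spindle's head.

- **Loading:** I slid the roll onto the spindle and fitted the slotted cap over the head. I then pressed it down about 8.5–10 mm, judged from the wrist force and the tool height, turned it 90° and released it.
- **Lock:** In the wrist and scene pictures taken over a second after release, the head bars the slot at a right angle. The cap sits level and unmoved.
- **Heights:** The network puts the cap centre at 134 mm (136 expected) and the roll centre at 76.5 mm (75 expected). Both are within its 4 mm accuracy.
- **Left alone:** The narrow-core roll and the green and yellow look-alike caps were not touched, and the network still finds them all in place.
- **Drift in the turn:** The tool drifted about 3 mm off the spindle axis during the turn. I recentred it before finishing, and no hard contact showed; the readings stayed at about 10 N or less.
- **Failed check:** I could not read the platform's position directly, because the network does not know that name.

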